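# Clamp a specimen jar on the shaker with the ratchet lever

## Robot

A 6-joint arm with a two-finger parallel gripper is mounted at the origin on the work surface. World frame = base frame: x ahead of the robot, y to its left, z up, the work surface at z = 0. Lengths are in m, angles in rad, forces in N, time in s.
With the tool pointing down it reaches from about 0.325 to 0.775 m from the base axis. Payload 5.5 kg.
Tool frame: the origin (TCP) lies between the finger pads; the fingertips stand 8 mm ahead of it and the grasp point (between the pads) lies 11 mm behind it (tcp_to_tips is the distance from the TCP to the fingertips, in m); z points along the fingers, y is the line along which they close (so a half turn about z gives the same grasp; the last joint's range is limited). The gripper opens to 88 mm and grips with 3 to 60 N. Pads are 20 mm wide; open, the fingers measure 115 mm over their backs; the gripper's body (75 mm by 178 mm) begins 61 mm behind the grasp point.
Start: joints at [-1.213, 0.091, 1.231, -0, 1.82, -0.057], TCP at [0.242, -0.549, 0.205] pointing down, gripper open.
Joint ranges: [-2.87, 2.87], [-0.86, 2.18], [0.17, 2.46], [-1.51, 4.65], [0.06, 2.69], [-2.65, 2.65]. Speed limits (rad/s): [2.57, 2.57, 3.01, 3.14, 3.14, 3.14].

## Interface

Orientations are given as a unit quaternion [w, x, y, z].
In Python, from bench import * gives the robot as it stands. Calls block until the motion is done:
- move_to(position, orientation): joint-space move of the TCP to a pose.
- move_l(position, speed=0.15, orientation=None): straight line of the TCP; orientation=None keeps the orientation; speed is the mean speed in m/s.
- movej(angles): joint-space move.
- gripper_open() and close(): open the fingers fully, or close them until they stop; the grip force is fixed at half the most.
- hold(seconds).
- inverse_kinematics(position, orientation): joint angles nearest the present ones, or None.
- state(): the state.
- get_image(name): name is "scene" or "side" or "wrist"; returns a dict with "frame" (480x640x3 uint8, blue, green, red), "depth" (480x640 float32, m along the optical axis (not along the pixel's ray), 0 where there is no reading), "camera_matrix" (3x3 intrinsics, pixels), "view" (4x4, takes a point from world to camera coordinates). Camera axes: x right, y up, looking along -z (the intrinsics and any distortion apply to the point x, -y, -z); pixel columns grow to the right and rows downward; lengths in m; the calibration is good to about 2 mm. The wrist camera is an equidistant fisheye: a pixel r from the principal point sees the ray r / f radians off the axis. A picture is of the moment at which its call begins.
A pose or a line that the arm cannot do raises IKError and nothing moves.
- job_done(): hands the job in; it is judged then, once.
The state is a dict: "time": time; "joint_pos": joint angles; "dq": joint speeds; "joint_torque": joint torques, N m; "ee_pos": TCP position; "ee_rot": TCP orientation; "ft_force": force on the tool from outside, world axes, zero at the start; "moment": the same for the moment, N m; "finger_gap": finger opening in m; "finger_force": force on a finger pad.
Only numpy, scipy, OpenCV 4.12 (cv2) and the standard library are available. Lean on these libraries where they do the work, as an engineer would, in place of code of your own. Each camera call takes 0.05 s, during which the arm holds its last target. There are 200 camera calls.

## Task

Clamp the specimen jar that stands in the shaker's jaw, using the red-knobbed ratchet lever: turn the lever clockwise (seen from above) to close the jaw, lift it off its serrations to swing it back, let it drop in and turn again, until the jar is held firmly against the V-block but not overtightened. Leave the lever down in its serrations, touch neither the jar nor the jaw, and leave everything else on the bench where it is.

Things in the scene. Friction and masses are not known exactly. Their poses are not given: they have to be found in the camera images.
- shaker: orbital shaker, fixed on the bench: white housing 300 x 300 mm, aluminium platform with its top 95 mm above the bench; origin under its centre; x runs from the lever side (near the robot) to the V-block, z up. Along the x axis on the platform: grey gear block with lever and spindle (axis at x = -35 mm), steel jaw with blue pad, jar, dark V-block
- spindle_axis (a point): on the vertical axis of spindle and lever, on top of the gear block, 123 mm above the bench; axes as the shaker's. The steel spindle has a crown of 15 upright teeth, 6 mm tall, one every 0.419 rad. It drives the jaw: 12 mm of travel per rad, clockwise closes, 2.5 rad at most. A brake (0.55 N m) holds it wherever it is left
- grip (a point): centre of the red upright round post at the lever's end, 90 mm out from the spindle axis: 22 mm diameter, 40 mm tall, with a 30 mm wide, 6 mm thick flange on top. The 18 mm wide black lever arm has its top 21 mm below this point. 176 mm above the bench when the lever is down; z up; its x axis points along the lever to the spindle. Lifting it takes 5 to 7 N
- post_top (a point): top centre of the post's flange, 25 mm above the grip. Feel at the post: engaged, it takes about 6 N sideways to keep the spindle turning; as the pad presses on the jar this rises by 1.3 N per 10 N of clamping. 9 to 11.5 N while turning means a firm hold (20 to 40 N on the jar), 12.8 N is overtightened. Standing still it reads less, for the brake takes up the load
- lever_swing (a joint): lever angle (rad), 0 = post straight towards the shaker's -x, growing clockwise seen from above (post moves to the shaker's +y). Hard stops at -0.7 and +0.7, where the push rises too without tightening anything: one swing never suffices, two to five are needed. Under 1 N when off the teeth; 0.11 rad of play when engaged
- lever_lift (a joint): height of the lever (m): 0 = down, its three pins fully between the spindle's teeth; about 0.0045 = resting on the teeth, not engaged; above 0.006 free to swing; stop at 0.012. A spring presses it down: let go on top of the teeth, it drops in as it is turned to the next gap. It may start resting on the teeth
- jaw: steel jaw with blue pad (46 mm wide, 36 mm tall, sprung, 15 N per mm), slides along the shaker's +x; origin = the shaker's origin plus the travel of 0 to 30 mm. The pad sits on a set screw that stands out differently every time: at travel 0 its face is 41.5 to 47 mm ahead (+x) of the shaker's origin, so it nips the seated jar somewhere from 19.5 to 26 mm of travel
- jar: specimen jar, 48 mm diameter, 76 mm tall, red cap, white label, about 90 g; origin under its centre. It stands loose on the platform between pad and V-block, to be clamped; the pad pushes it home as the jaw closes.
- v_seat (a point): where the foot centre of the jar comes to lie when it is seated in the V-block (90.5 mm along x from the shaker's origin, on the platform)
- spare_jar: specimen jar, 48 mm diameter, 76 mm tall, red cap, white label, about 90 g; origin under its centre. Bystander on the platform beside the V-block.
- jar_left: specimen jar, 48 mm diameter, 76 mm tall, red cap, white label, about 90 g; origin under its centre. Bystander on the bench.
- jar_right: specimen jar, 48 mm diameter, 76 mm tall, red cap, white label, about 90 g; origin under its centre. Bystander on the bench.
- dishes: stack of four clear culture dishes, 92 mm diameter, 57 mm tall, bystander; origin under its centre
- bottle: white bottle with green cap, 48 mm diameter, 150 mm tall, bystander; origin under its centre
- spatula: lab spatula, 150 mm long, flat steel blade, grey handle, lying, bystander; its long axis is x
- marker: blue marker pen, 130 x 12 mm, lying, bystander; its long axis is x
Mind the look-alikes: they are no part of the job. What is shaped like the jar but turquoise is not meant.

How it is judged:
At the end, for the whole second after the job is handed in: the jaw presses the jar with more than 15 N, the jar stands upright (within 0.1 rad) and at rest in the V-block (foot within 5 mm of its seat), and the lever is down in its serrations (less than 3 mm up) (contact force between jaw and jar above 15 N and horizontal distance between jar and v_seat below 0.005 m and angle between jar's own z axis and vertical below 0.1 rad and value of joint lever_lift below 0.003 m and linear speed of jar below 0.01 m/s); the robot touches nothing.
It fails at once if the jar is overtightened: the jaw presses on it with more than 50 N (contact force between jaw and jar above 50 N).
It fails at once if the robot touches the jar or the jaw (contact force between any of the arm, the fingers and jar above 0.5 N or contact force between any of the arm, the fingers and jaw above 0.5 N).
It fails at once if another thing on the bench is moved by more than 15 mm (distance of any of spare_jar, jar_left, jar_right, dishes, bottle, spatula, marker from where it was at the start of the episode above 0.015 m).
It also fails if it takes over 72 s, if anything falls off the work surface, if the arm or the gripper's body presses on something with over 40 N, if the wrist force passes 120 N, or if a joint passes its speed limit or range.

## Working session

There is one attempt and no reset: what is moved stays moved. The work goes in short steps, each a Python script; the robot and the scene stay as the last script left them, time stands still between calls to the robot, and variables do not carry over. Pictures are saved under pics/ and viewed, at most 10 in all, crops included, and the job is handed in when it is done.

```bash
ls; mkdir -p pics
python3 - <<'E'
from bench import *
import cv2,numpy as np
for n in ["scene","side"]:
    d=get_image(n); cv2.imwrite(f"pics/{n}0.png",d["frame"]); np.savez(f"pics/{n}0.npz",**{k:d[k] for k in("frame","depth","camera_matrix","view")})
    print(n,d["camera_matrix"].tolist(),np.round(d["view"],3).tolist(), [k for k in d])
s=state();print(s)
E
```

```text
pics
scene [[529.8037027668718, 0.0, 320.20284904353093], [0.0, 529.8037027668718, 241.75856716053798], [0.0, 0.0, 1.0]] [[0.886, 0.463, -0.012, -0.502], [-0.27, 0.538, 0.799, 0.045], [0.376, -0.705, 0.602, -1.584], [0.0, 0.0, 0.0, 1.0]] ['frame', 'depth', 'camera_matrix', 'view']
side [[438.9275476530635, 0.0, 319.2919643360796], [0.0, 438.9275476530635, 237.9435244164299], [0.0, 0.0, 1.0]] [[0.918, -0.397, -0.014, -0.503], [0.291, 0.648, 0.704, -0.246], [-0.271, -0.65, 0.71, -0.915], [0.0, 0.0, 0.0, 1.0]] ['frame', 'depth', 'camera_matrix', 'view']
{'time': 0.1, 'joint_pos': array([-1.21268265e+00,  9.17961821e-02,  1.23176203e+00, -2.43435359e-05,
        1.81977984e+00, -5.66764651e-02]), 'dq': array([-3.86391292e-05, -2.26905017e-03, -2.57856507e-03,  4.90408689e-04,
        2.75861109e-05,  1.28501691e-03]), 'joint_torque': array([ 3.68134934e-03, -4.47857094e+01, -4.07570815e+01,  7.00731017e-02,
        2.84219318e-02, -9.14688144e-05]), 'ee_pos': array([ 0.24170049, -0.54884757,  0.20431435]), 'ee_rot': array([-8.61033776e-04,  9.78570861e-01,  2.05908493e-01, -1.42699815e-04]), 'ft_force': array([-0.18567096,  0.6017738 , -0.62071443]), 'moment': array([ 0.02926413,  0.00800647, -0.0461464 ]), 'finger_force': 0.0, 'finger_gap': 0.08799936321998227}
```

View pics/scene0.png

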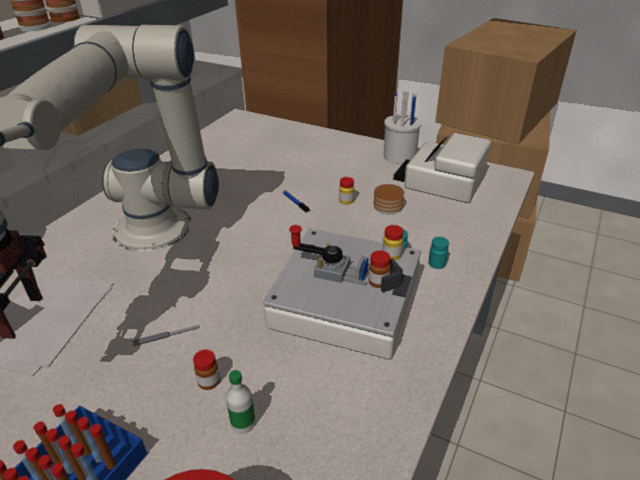

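View pics/side0.png

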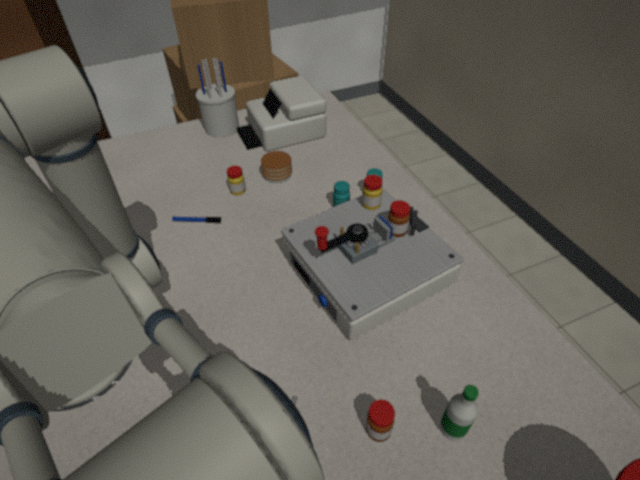

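The scene view shows the shaker at about (345,285), with the red post at (295,237) and the spindle at (332,255). In the side view the post is at (322,238) and the spindle at (357,233). I'll enlarge both views.

```bash
cat > cam.py <<'E'
import numpy as np
def pt(d,u,v,z=None):
    """pixel -> world, by depth or by known height z"""
    K=d["camera_matrix"];V=d["view"];R=V[:3,:3];t=V[:3,3]
    r=np.array([(u-K[0,2])/K[0,0],-(v-K[1,2])/K[1,1],-1.]);c=-R.T@t;w=R.T@r
    if z is None: s=float(d["depth"][int(round(v)),int(round(u))])
    else: s=(z-c[2])/w[2]
    return c+s*w
E
python3 - <<'E'
import cv2,numpy as np
from cam import *
s=np.load("pics/scene0.npz");t=np.load("pics/side0.npz")
cv2.imwrite("pics/c1.png",cv2.resize(s["frame"][220:350,260:430],None,fx=4.5,fy=4.5,interpolation=cv2.INTER_CUBIC))
cv2.imwrite("pics/c2.png",cv2.resize(t["frame"][160:340,275:470],None,fx=4,fy=3.3,interpolation=cv2.INTER_CUBIC)[:600])
for n,d,b in(("scene",s,(225,250,285,306)),("side",t,(222,252,312,332))):
    f=d["frame"].astype(int);m=(f[...,2]>110)&(f[...,1]<70)&(f[...,0]<70)
    k=np.zeros_like(m);k[b[0]:b[1],b[2]:b[3]]=1;v,u=np.nonzero(m&k)
    P=np.array([pt(d,a,c) for a,c in zip(u,v)]);print(n,len(u),u.min(),u.max(),v.min(),v.max(),P.min(0).round(3),P.max(0).round(3))
    top=P[P[:,2]>P[:,2].max()-.006];print(top.mean(0),len(top))
E
```

```text
scene 137 290 301 225 245 [ 0.52  -0.908  0.156] [ 1.053 -0.045  0.911]
[ 1.05325367 -0.90846022  0.91076804] 2
side 106 315 328 226 235 [ 0.52  -0.069  0.198] [ 0.545 -0.042  0.204]
[ 0.53199896 -0.05629118  0.20130375] 106
```

View pics/c1.png

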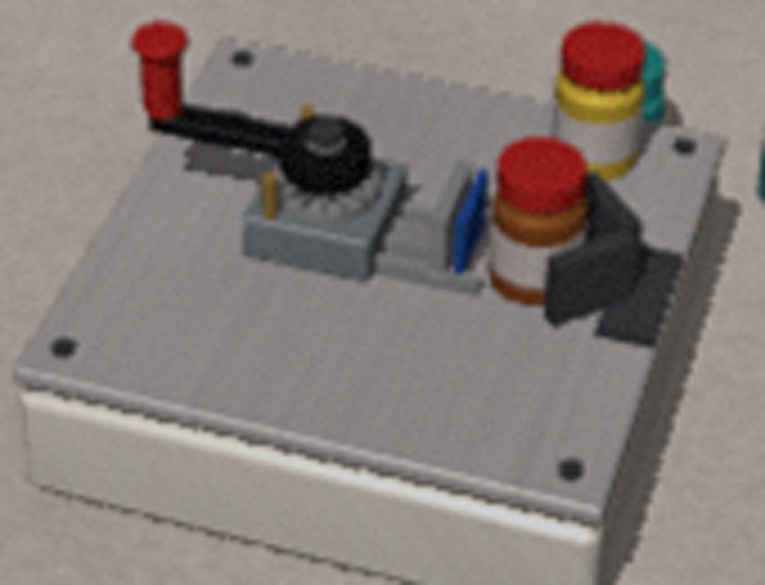

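View pics/c2.png

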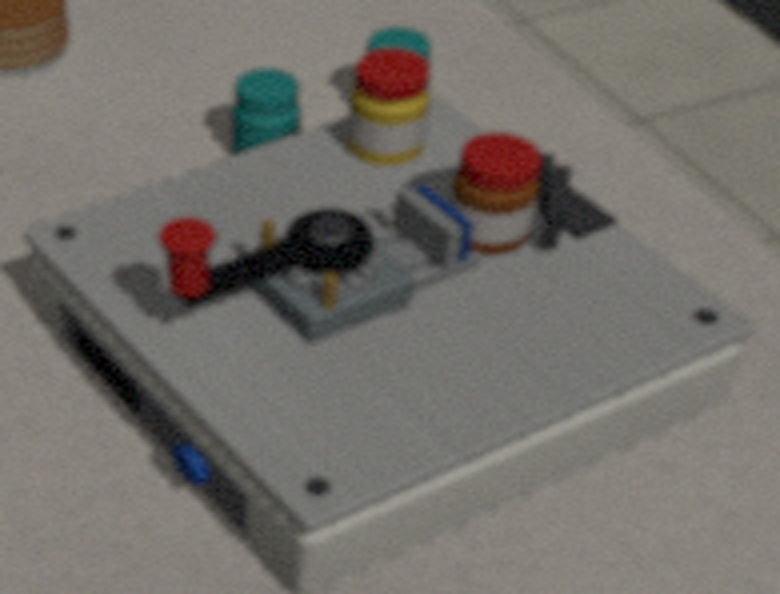

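The crops show the four platform screws, the post flange and the lever hub clearly. The jar stands loose between the blue pad and the V-block. Next I'll turn these pixels into positions.

Run:
```python
import numpy as np
from cam import *
s=np.load("pics/scene0.npz");t=np.load("pics/side0.npz")
S=lambda x,y:(x/4.5+260-.4,y/4.5+220-.4); T=lambda x,y:(x/4+275-.4,y/3.3+160-.35)
A=[pt(s,*S(*p),.0955) for p in((242,58),(64,347),(570,469),(684,146))]
B=[pt(t,*T(*p),.0955) for p in((66,233),(317,486),(706,316))]
A=np.array(A);B=np.array(B)
print(A.round(4),B.round(4))
print("depth chk",[pt(s,*S(*p)).round(4) for p in((300,350),(110,300))])
for n,M in(("s",A),):
    c=M.mean(0);x=(M[2]+M[3]-M[0]-M[1]);y=(M[0]+M[3]-M[1]-M[2]);print(n,c,np.arctan2(x[1],x[0]),np.arctan2(-y[0],y[1]),np.linalg.norm(M-np.roll(M,1,0),axis=1))
print("side c",(B[0]+B[2])/2, np.arctan2(*(B[2]-B[1])[1::-1]),np.arctan2(-(B[0]-B[1])[0],(B[0]-B[1])[1]))
for z in(.201,.2055):print("post",pt(s,*S(160,37),z),pt(t,*T(188,234),z))
# hub cap top
print("hub",pt(s,*S(326,130)),pt(t,*T(330,228)))
```

```text
[[ 0.509   0.0744  0.0955]
 [ 0.5454 -0.1826  0.0955]
 [ 0.8023 -0.1467  0.0955]
 [ 0.7664  0.1108  0.0955]] [[ 0.5098  0.0743  0.0955]
 [ 0.5461 -0.1825  0.0955]
 [ 0.8044 -0.1456  0.0955]]
depth chk [array([ 0.6509, -0.1295,  0.0937]), array([ 0.5471, -0.1404,  0.094 ])]
s [ 0.65575038 -0.03602536  0.0955    ] 0.13957958394563255 0.1397446433221034 [0.25995824 0.25950178 0.25937579 0.25997168]
side c [ 0.65709911 -0.0356655   0.0955    ] 0.14190437088120975 0.1404896048073503
post [ 0.53308753 -0.05548308  0.201     ] [ 0.53252055 -0.05564181  0.201     ]
post [ 0.53638543 -0.06089104  0.2055    ] [ 0.53071357 -0.05988667  0.2055    ]
hub [ 0.62077416 -0.04029473  0.16058343] [ 0.61765137 -0.04836977  0.1658469 ]
```

The lever is down: both views agree on the post top at z = 0.201. The spindle axis is at about (0.6217, -0.0407), the shaker yaw is 0.1405, and the post radius comes out at 90 mm, as given. Next I approach and grip the post.

```bash
cat > lev.py <<'E'
from bench import *
import numpy as np
YAW=.1405; SP=np.array([.6564,-.0358])-.035*np.array([np.cos(YAW),np.sin(YAW)]); R=.090; Z0=.168
def pose(th,lift=0.,r=R):
    f=YAW-th; p=SP-r*np.array([np.cos(f),np.sin(f)])      # tool x points post -> spindle
    return [p[0],p[1],Z0+lift],[0,np.cos(f/2),np.sin(f/2),0]
def read():
    """angle from TCP, lift of TCP, force of tool on lever: tangential (cw +), radial out, up"""
    s=state(); d=s["ee_pos"][:2]-SP; f=np.arctan2(-d[1],-d[0]); F=-s["ft_force"]
    t=np.array([-np.sin(f),np.cos(f)])                     # direction of growing theta
    t=-t if (t@(np.array(pose(YAW-f+.01)[0][:2])-np.array(pose(YAW-f)[0][:2])))<0 else t
    return np.array([YAW-f,(s["ee_pos"][2]-Z0)*1e3,F[:2]@t,F[:2]@d/np.hypot(*d),F[2],s["time"]])
def go(th,lift=0.,speed=.05):
    p,q=pose(th,lift); move_l(p,speed,q)
np.set_printoptions(precision=3,suppress=True)
E
python3 - <<'E'
from lev import *
th=-.022
p0=state()["ee_pos"]; move_l([p0[0],p0[1],.32],.3)
p,q=pose(th,.14); print(inverse_kinematics(p,q)); move_to(p,q); print(state()["joint_pos"])
go(th,.02,.2); go(th,0,.05); print(read(),state()["ee_pos"])
import cv2; cv2.imwrite("pics/g.png",get_image("side")["frame"][160:340,230:470].repeat(3,0).repeat(3,1))
E
```

```text
[-0.167 -0.036  1.176 -0.     2.001  1.241]
[-0.168 -0.035  1.176 -0.     2.001  1.241]
[-0.021 -0.284 -0.306 -0.342 -0.288  3.992] [ 0.533 -0.055  0.168]
```

View pics/g.png

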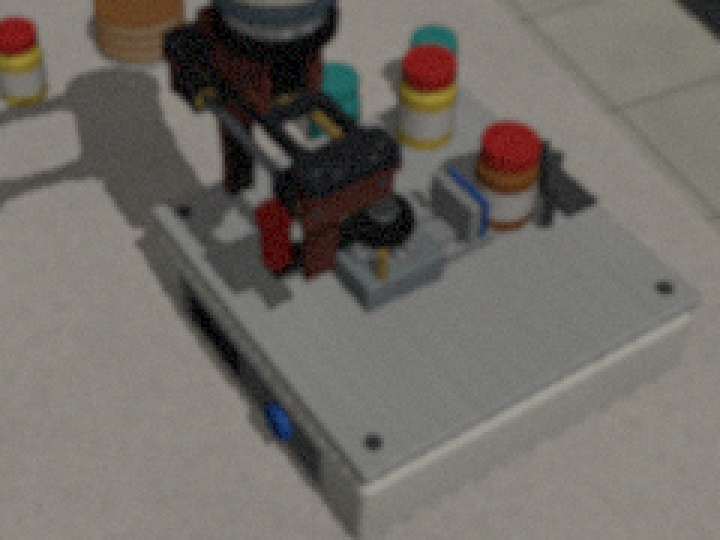

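The open fingers straddle the post: post at (272,235), fingers at (237,165) and (320,240). Nothing else is close. I'll grip it and make a first short stroke while reading the force.

Run:
```python
from lev import *
close(); print(state()["finger_gap"],state()["finger_force"],read())
for th in np.arange(0.03,.25,.05):
    go(th,0,.03); a=read(); hold(.1); print(a,read()[2:5])
```

```text
0.02872082962778659 30.00014752149582 [-0.019  0.032 -0.156 -1.088 -0.511  4.992]
[ 0.031  0.034 -0.9   -0.689 -0.193  5.3  ] [-1.99  -1.361 -0.8  ]
[ 0.08   0.013 -1.841 -2.1   -0.807  5.7  ] [-1.23  -2.072 -1.356]
[ 0.125  0.025  0.832 -1.881 -1.928  6.1  ] [ 1.151 -3.523 -2.017]
[ 0.175  0.061  1.862 -2.471 -1.98   6.5  ] [ 2.05  -2.744 -2.328]
[ 0.228  0.042  2.948 -2.244 -2.071  6.9  ] [ 3.33  -2.644 -1.479]
```

The gap is 28.7 mm rather than 22, so the pads have caught the flange and the grip is too high. I'll open, go down 3 mm and grip again on the post.

```bash
sed -i 's/Z0=.168/Z0=.1652/' lev.py
python3 - <<'E'
from lev import *
gripper_open(); hold(.1); print(read())
for th,l in((.228,.0015),(.228,0)): go(th,l,.02); print(read())
close(); print(state()["finger_gap"],state()["finger_force"],read())
import cv2
f=get_image("scene")["frame"][200:330,250:430]; cv2.imwrite("pics/g2.png",cv2.resize(f,None,fx=4,fy=4,interpolation=cv2.INTER_CUBIC))
E
```

```text
[ 0.23   2.797 -0.143 -0.892 -0.033  8.117]
[ 0.228  1.347  0.203  0.086 -0.821  8.367]
[ 0.228 -0.178 -0.101  0.667  0.428  8.617]
0.02866064358294791 30.000117123126984 [ 0.221  0.097  3.652 -1.885 -2.218  9.567]
```

View pics/g2.png

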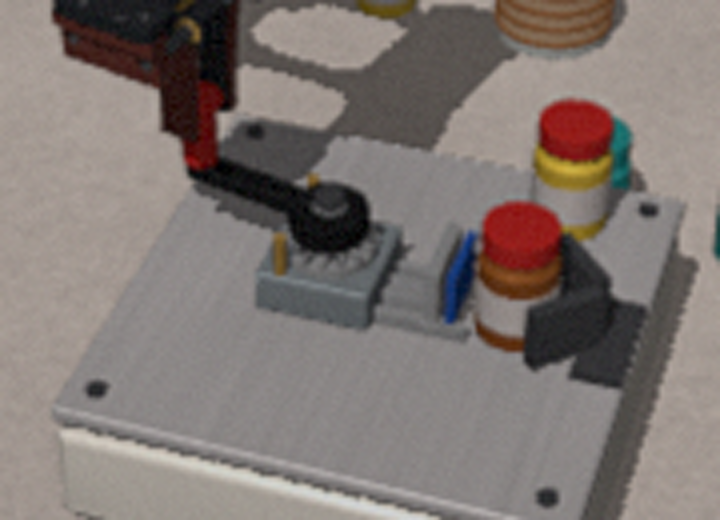

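The gap is still 28.7 mm, and in the picture the fingertips (180,135) sit well above the arm (200,168). I'll check the actual tip height with the depth image.

Run:
```python
from lev import *
from cam import pt
import cv2
d=get_image("scene");s=state();print(s["ee_pos"],s["ee_rot"],globals().get("tcp_to_tips"))
K,V=d["camera_matrix"],d["view"]
def pr(p): c=V[:3,:3]@p+V[:3,3]; return np.array([K[0,2]+K[0,0]*c[0]/-c[2],K[1,2]-K[1,1]*c[1]/-c[2]])
e=s["ee_pos"];q=YAW-.225;y=np.array([np.sin(q),-np.cos(q),0])
for k in(.0143,.025): print("near tip exp crop",(pr(e+y*k+[0,0,-.008])-[250,200])*4)
print("post base exp",(pr(e*[1,1,0]+[0,0,.155])-[250,200])*4,"post top",(pr(e*[1,1,0]+[0,0,.201])-[250,200])*4)
for u,v in((175,120),(180,128),(185,100),(205,100),(203,120),(203,140),(200,160),(230,180),(260,190)): print((u,v),pt(d,u/4+250,v/4+200))
t=get_image("wrist");print(t["frame"].shape);cv2.imwrite("pics/w.png",t["frame"])
```

```text
[ 0.532 -0.033  0.165] [ 0.     0.999 -0.044 -0.   ] 0.008
near tip exp crop [186.634 163.427]
near tip exp crop [176.369 172.721]
post base exp [200.307 154.242] post top [197.551  91.152]
(175, 120) [ 0.531 -0.058  0.196]
(180, 128) [ 0.534 -0.059  0.192]
(185, 100) [ 0.538 -0.057  0.212]
(205, 100) [ 0.54  -0.039  0.201]
(203, 120) [ 0.538 -0.039  0.186]
(203, 140) [ 0.539 -0.042  0.174]
(200, 160) [ 0.536 -0.042  0.158]
(230, 180) [ 0.559 -0.047  0.154]
(260, 190) [ 0.578 -0.044  0.152]
(480, 640, 3)
```

View pics/w.png

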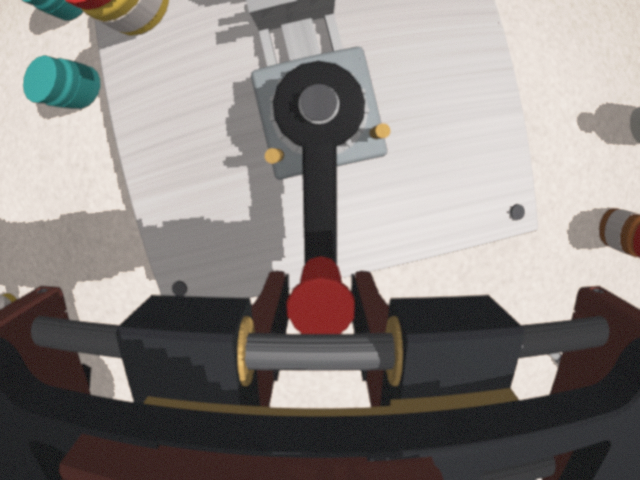

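By depth the fingertips are really at z ≈ 0.187, so the pads still bear on the flange. Open, the fingers straddle the arm, which is narrower than the post, so going lower is safe. I'll descend in steps with a force check and grip again.

Run:
```python
from lev import *
from cam import pt
import cv2
gripper_open()
for l in (-.006,-.012,-.018):
    go(.228,l,.04); a=read(); print(a)
    if abs(a[4])>4: break
close(); print(state()["finger_gap"],state()["finger_force"],read())
d=get_image("scene")
f=d["frame"][200:330,250:430]; cv2.imwrite("pics/g3.png",cv2.resize(f,None,fx=4,fy=4,interpolation=cv2.INTER_CUBIC))
w=get_image("wrist"); np.savez("pics/w.npz",**{k:w[k] for k in("frame","depth","camera_matrix","view")})
```

```text
[ 0.228 -6.654 -0.17   0.145  0.437 11.033]
[  0.228 -12.541   0.058  -0.572   0.335  11.333]
[  0.228 -18.455  -0.727   0.107  -0.516  11.633]
0.028693725988284628 30.000177025794983 [  0.221 -17.903   3.315  -1.894  -1.381  12.583]
```

View pics/g3.png

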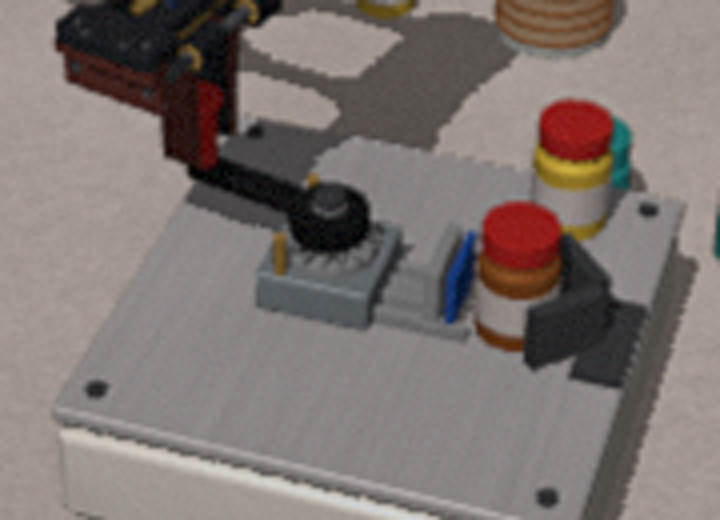

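The gap is unchanged, but the tips (190,160) are now about 10 mm above the arm. The tall pads still reach the flange, so I'll go 14 mm lower.

Run:
```python
from lev import *
from cam import pt
import cv2
gripper_open()
d=get_image("scene"); w=get_image("side")
go(.228,-.025,.04); print(read())
go(.228,-.032,.04); a=read(); print(a)
close(); print(state()["finger_gap"],state()["finger_force"],read())
f=get_image("scene")["frame"][200:330,250:430]
a=np.hstack([cv2.resize(d["frame"][210:270,260:350],None,fx=4.4,fy=4.4,interpolation=2),cv2.resize(f[10:70,10:100],None,fx=4.4,fy=4.4,interpolation=2)])
b=np.hstack([cv2.resize(w["frame"][195:275,280:400],None,fx=3.3,fy=3.3,interpolation=2),cv2.resize(get_image("side")["frame"][195:275,280:400],None,fx=3.3,fy=3.3,interpolation=2)])
cv2.imwrite("pics/g4.png",np.vstack([a,cv2.resize(b,(a.shape[1],264))]))
```

```text
[  0.228 -25.666  -0.703   0.458   0.156  14.125]
[  0.228 -32.484   0.173  -0.312  -1.084  14.45 ]
0.0286877852177153 30.000182390213013 [  0.221 -31.929   3.822  -2.269  -0.42   15.4  ]
```

View pics/g4.png

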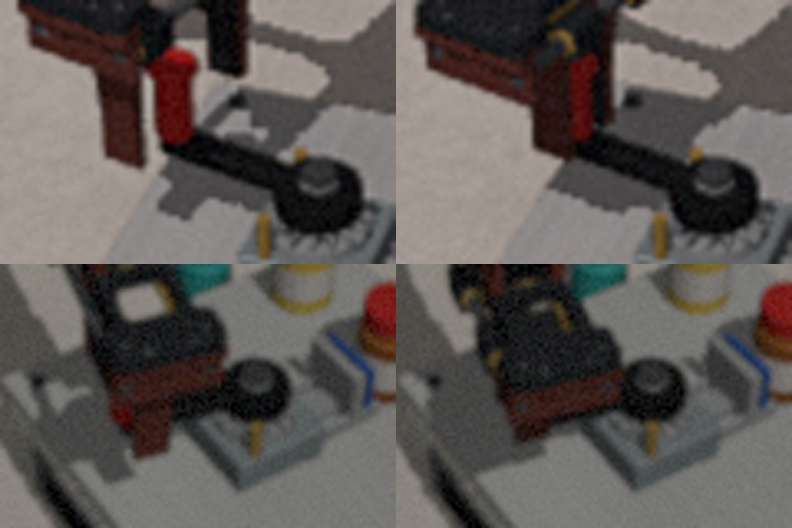

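Something is inconsistent: the post appears about 5 mm inward of the finger centre, and the tips look high. I'll compare the open finger's tip against the kinematic expectation numerically.

Run:
```python
from lev import *
from cam import pt
import bench
gripper_open()
d=get_image("scene"); s=state(); e=s["ee_pos"]; print(e,s["ee_rot"],read())
f=YAW-.228; ax=np.array([np.cos(f),np.sin(f),0]); ay=np.array([np.sin(f),-np.cos(f),0])
# cloud of all points near tool, in tool coordinates
H,W=d["depth"].shape
P=[]
for v in range(205,262):
    for u in range(262,320):
        p=pt(d,u,v); q=p-e; P.append((q@ax,q@ay,-q[2],u,v,*d["frame"][v,u]))
P=np.array(P)
k=(P[:,1]>.035)&(P[:,1]<.075)&(abs(P[:,0])<.03)&(P[:,2]<.03)
Q=P[k]; 
for z in np.arange(-.06,.03,.005):
    b=Q[(Q[:,2]>=z)&(Q[:,2]<z+.005)]
    if len(b): print("near finger z",round(z,3),len(b),"x",np.percentile(b[:,0],[5,50,95]),"y",np.percentile(b[:,1],[5,50,95]))
r=P[(P[:,7]>100)&(P[:,6]<70)&(P[:,5]<70)&(abs(P[:,1])<.03)&(abs(P[:,0])<.04)]
print("post x",np.percentile(r[:,0],[3,50,97]),"y",np.percentile(r[:,1],[3,50,97]),"zworld",e[2]-np.percentile(r[:,2],[3,50,97]))
```

```text
[ 0.532 -0.033  0.133] [ 0.     0.999 -0.044  0.   ] [  0.228 -31.988   0.121  -0.119   0.121  16.567]
near finger z -0.06 13 x [-0.008  0.004  0.013] y [0.049 0.056 0.057]
near finger z -0.055 18 x [-0.007  0.006  0.013] y [0.05  0.054 0.057]
near finger z -0.05 14 x [-0.007  0.003  0.012] y [0.051 0.055 0.056]
near finger z -0.045 11 x [-0.007  0.006  0.013] y [0.049 0.053 0.055]
near finger z -0.04 19 x [-0.006  0.005  0.012] y [0.05  0.053 0.055]
near finger z -0.035 18 x [-0.009  0.003  0.013] y [0.048 0.053 0.057]
near finger z -0.03 16 x [-0.009  0.002  0.013] y [0.05  0.053 0.055]
near finger z -0.025 17 x [-0.006  0.004  0.013] y [0.049 0.053 0.055]
near finger z -0.02 2 x [-0.01  -0.002  0.006] y [0.052 0.053 0.053]
post x [-0.003  0.006  0.009] y [-0.007 -0.001  0.009] zworld [0.202 0.201 0.199]
```

The fingers are centred on the post, but their visible tips lie higher than stated and their flat faces meet the flange, so 28.7 mm is simply the flange width. That grip is symmetric and usable. I'll grip at mid height and continue the first stroke, watching the force.

```bash
sed -i 's/Z0=.1652/Z0=.150/' lev.py
python3 - <<'E'
from lev import *
go(.228,0,.05); close(); print(read())
for th in np.arange(.27,.56,.04):
    go(th,0,.05); print(read())
E
```

```text
[ 0.221  0.106  3.149 -1.727 -1.174 18.   ]
[ 0.263  0.105  4.592 -2.442 -1.383 18.25 ]
[ 0.302  0.073  4.969 -1.808 -1.452 18.5  ]
[ 0.342  0.079  5.524 -1.693 -1.627 18.75 ]
[ 0.382  0.067  5.304 -1.542 -1.749 19.   ]
[ 0.422  0.024  4.949 -1.786 -1.969 19.25 ]
[ 0.462  0.042  5.661 -0.694 -2.014 19.5  ]
[ 0.502 -0.016  5.507 -1.135 -2.123 19.75 ]
[ 0.542  0.011  5.675 -0.621 -1.396 20.   ]
```

Turning takes about 5.5 N, as stated for an engaged lever. Now I back off half the play, lift, swing back two teeth and drop in.

```bash
cat >> lev.py <<'E'
def back(te,k=2):
    """from stroke end te: unload, lift, swing back k teeth, lower; returns lever angle, lowered or not"""
    go(te-.055,0,.05); go(te-.055,.009,.05); print("lifted",read())
    t1=te-.055-k*.419; n=4
    for t in np.linspace(te-.055,t1,n+1)[1:]: go(t,.009,.12)
    print("swung",read())
    for l in (.006,.004,.0025,.001,0):
        go(t1,l,.03); a=read(); print("lower",l,a)
        if a[4]<-6: print("ON TEETH"); break
    return t1
E
python3 - <<'E'
from lev import *
back(.544)
E
```

```text
lifted [ 0.489  8.633  3.028  3.747  5.526 20.592]
swung [-0.342  8.897  3.443  2.021  4.909 22.025]
lower 0.006 [-0.343  5.821  1.6    2.155  5.276 22.275]
lower 0.004 [-0.346  3.969  1.719  2.609  4.464 22.525]
lower 0.0025 [-0.347  2.475  1.502  3.629  4.71  22.775]
lower 0.001 [-0.349  0.942  2.847  2.533  3.474 23.025]
lower 0 [-0.349  0.292  0.185  2.173  3.533 23.275]
```

It passed the tooth height without resistance, so it is in a gap. I'll settle it 1 mm lower and turn, limited by force.

```bash
cat >> lev.py <<'E'
def stroke(t0,t1,lift,step=.04,stop=9.0,speed=.05):
    t=t0
    while t<t1-1e-6:
        t=min(t+step,t1); go(t,lift,speed); a=read(); print(a)
        if a[2]>stop: print("STOP"); break
    return t
E
python3 - <<'E'
from lev import *
go(-.349,-.001,.03); print(read())
stroke(-.349,.49,-.001,stop=8.3)
E
```

```text
[-0.351 -0.121  0.954 -1.601 -1.764 23.525]
[-0.313 -0.25   1.578 -2.957 -3.411 23.775]
[-0.278 -0.289  4.024 -3.887 -3.791 24.025]
[-0.239 -0.294  3.688 -3.741 -4.783 24.275]
[-0.199 -0.304  4.336 -3.453 -4.259 24.525]
[-0.159 -0.286  4.254 -3.108 -4.421 24.775]
[-0.119 -0.348  4.661 -4.162 -5.433 25.025]
[-0.079 -0.341  3.39  -2.753 -4.395 25.275]
[-0.039 -0.328  4.199 -4.153 -4.989 25.525]
[ 0.002 -0.299  5.048 -4.299 -4.983 25.775]
[ 0.042 -0.353  4.392 -4.026 -3.621 26.025]
[ 0.082 -0.387  4.426 -3.751 -5.248 26.275]
[ 0.122 -0.381  5.434 -3.33  -5.514 26.525]
[ 0.162 -0.391  4.461 -3.846 -5.438 26.775]
[ 0.202 -0.406  5.094 -4.838 -4.149 27.025]
[ 0.242 -0.401  5.309 -4.66  -5.104 27.275]
[ 0.282 -0.42   4.759 -4.176 -5.06  27.525]
[ 0.322 -0.442  4.144 -4.03  -5.137 27.775]
[ 0.362 -0.469  5.026 -3.83  -5.547 28.025]
[ 0.403 -0.466  4.172 -3.974 -5.476 28.275]
[ 0.443 -0.493  5.448 -3.759 -5.687 28.525]
[ 0.481 -0.509  4.96  -4.077 -4.994 28.775]
```

The second stroke turned freely: about 1.2 rad in total, no jar contact yet. Now the third stroke, with a stop on rising force.

Run:
```python
from lev import *
t=back(.488); go(t,-.001,.03); print(read())
stroke(t,.49,-.001,stop=7.6)
```

```text
lifted [ 0.433  8.416  1.983  3.129  6.348 29.367]
swung [-0.398  8.866  3.064  1.51   5.237 30.8  ]
lower 0.006 [-0.399  5.85   1.825  3.636  3.954 31.05 ]
lower 0.004 [-0.402  3.95   0.63   3.532  4.439 31.3  ]
lower 0.0025 [-0.404  2.446  1.287  3.779  4.357 31.55 ]
lower 0.001 [-0.405  0.921  1.18   2.95   4.884 31.8  ]
lower 0 [-0.405  0.286  0.773  2.315  3.4   32.05 ]
[-0.408 -0.142  0.951 -1.188 -0.945 32.3  ]
[-0.37  -0.275  2.152 -2.517 -3.388 32.55 ]
[-0.334 -0.322  4.114 -3.47  -4.476 32.8  ]
[-0.295 -0.336  4.366 -3.472 -4.256 33.05 ]
[-0.255 -0.329  5.043 -3.749 -3.571 33.3  ]
[-0.214 -0.365  4.292 -3.692 -4.722 33.55 ]
[-0.174 -0.36   4.725 -4.099 -4.025 33.8  ]
[-0.134 -0.364  4.052 -4.969 -5.267 34.05 ]
[-0.094 -0.382  4.859 -4.413 -4.516 34.3  ]
[-0.054 -0.377  4.456 -3.538 -5.451 34.55 ]
[-0.014 -0.398  3.845 -4.377 -5.414 34.8  ]
[ 0.025 -0.38   4.86  -3.868 -3.868 35.05 ]
[ 0.065 -0.387  4.373 -4.571 -4.    35.3  ]
[ 0.104 -0.405  5.379 -4.326 -4.985 35.55 ]
[ 0.143 -0.403  5.407 -5.181 -5.616 35.8  ]
[ 0.183 -0.41   6.099 -3.845 -4.185 36.05 ]
[ 0.222 -0.431  6.316 -3.225 -5.06  36.3  ]
[ 0.261 -0.446  6.255 -4.482 -5.724 36.55 ]
[ 0.301 -0.435  6.073 -3.188 -4.886 36.8  ]
[ 0.34  -0.486  7.607 -3.838 -5.598 37.05 ]
STOP
```

The force is starting to rise, from about 4.5 N to 6–7.6 N. Before tightening further I'll take an averaged force reading and look at the jar and pad.

```bash
cat >> lev.py <<'E'
def avg(n=8):
    L=[]
    for _ in range(n): L.append(read()); hold(.01)
    L=np.array(L); return L.mean(0),L[:,2].std()
E
python3 - <<'E'
from lev import *
import cv2
from cam import pt
print(avg())
a=get_image("scene");b=get_image("side")
s0=np.load("pics/scene0.npz");t0=np.load("pics/side0.npz")
C=np.array([.6564,-.0358]);ux=np.array([np.cos(YAW),np.sin(YAW)]);uy=np.array([-ux[1],ux[0]])
def cap(d,box):
    v0,v1,u0,u1=box;f=d["frame"].astype(int);m=(f[...,2]>110)&(f[...,1]<70)&(f[...,0]<70);k=np.zeros_like(m);k[v0:v1,u0:u1]=1
    v,u=np.nonzero(m&k);P=np.array([pt(d,x,y) for x,y in zip(u,v)]);P=P[(P[:,2]>.163)&(P[:,2]<.178)]
    q=P[:,:2]-C;X=q@ux;Y=q@uy;return len(P),np.percentile(X,[2,50,98]),np.percentile(Y,[2,50,98])
def pad(d,box):
    v0,v1,u0,u1=box;f=d["frame"].astype(int);m=(f[...,0]>f[...,2]+40)&(f[...,0]>f[...,1]+25);k=np.zeros_like(m);k[v0:v1,u0:u1]=1
    v,u=np.nonzero(m&k);P=np.array([pt(d,x,y) for x,y in zip(u,v)]);q=P[:,:2]-C;return len(P),np.median(q@ux),np.percentile(q@ux,[10,90]),np.median(u),np.median(v)
for n,d in(("s0",s0),("s1",a)): print(n,cap(d,(245,290,360,400)),pad(d,(250,290,345,385)))
for n,d in(("t0",t0),("t1",b)): print(n,cap(d,(195,225,385,420)),pad(d,(205,245,370,410)))
def cr(d,v,u): return cv2.resize(d["frame"][v:v+70,u:u+95],None,fx=4.2,fy=4.2,interpolation=2)
cv2.imwrite("pics/h.png",np.vstack([np.hstack([cr(s0,240,320),cr(a,240,320)]),np.hstack([cr(t0,190,345),cr(b,190,345)])]))
E
```

```text
(array([ 0.34 , -0.467,  7.227, -4.038, -5.455, 37.079]), np.float64(0.6619590862043508))
s0 (215, array([0.06 , 0.08 , 0.098]), array([-0.026, -0.009,  0.014])) (82, np.float64(0.044664243257148996), array([0.042, 0.047]), np.float64(363.0), np.float64(269.0))
s1 (216, array([0.071, 0.09 , 0.109]), array([-0.026, -0.009,  0.014])) (50, np.float64(0.0635703345647774), array([0.06 , 0.066]), np.float64(371.0), np.float64(272.5))
t0 (185, array([0.06 , 0.077, 0.095]), array([-0.024, -0.005,  0.015])) (38, np.float64(0.04321511056959744), array([0.042, 0.046]), np.float64(387.0), np.float64(223.0))
t1 (189, array([0.069, 0.088, 0.106]), array([-0.024, -0.005,  0.014])) (24, np.float64(0.06339122780969697), array([0.062, 0.065]), np.float64(393.0), np.float64(218.5))
```

View pics/h.png

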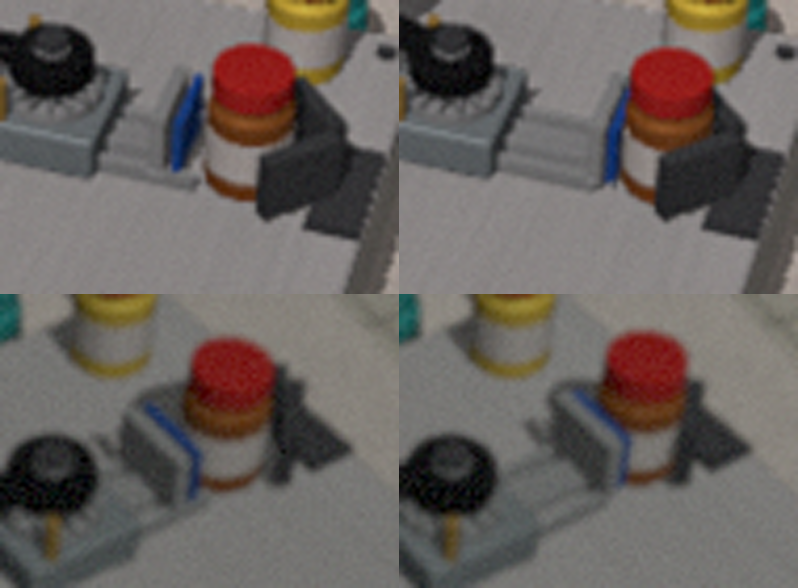

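The pad is on the jar and the jar sits against the V-block, upright. The average of 7.2 N is about 2.7 N over the free-turning value, which means roughly 20 N of clamping. I'll continue in small steps with averaged readings.

Run:
```python
from lev import *
c=-.405+19*.04   # last commanded angle
for i in range(3):
    c+=.015; go(c,-.001,.05); m,s=avg(10); print(c,m)
    if m[2]>8.1: break
```

```text
0.37 [ 0.352 -0.477  7.943 -3.863 -5.325 37.504]
0.385 [ 0.367 -0.485  8.173 -4.068 -5.56  37.837]
```

The average is 8.2 N, about 3.6 N over the baseline. That is roughly 28 N on the jar, mid-window. I'll unload, release, retreat and check the lever height and the jar.

Run:
```python
from lev import *
from cam import pt
go(.365,-.001,.05); print(read()); gripper_open(); print(state()["finger_gap"],read())
go(.367,.03,.05); print(read()); go(.367,.15,.2)
p=state()["ee_pos"]; move_l([.40,-.2,p[2]],.25); print(state()["ee_pos"],state()["time"])
C=np.array([.6564,-.0358]);ux=np.array([np.cos(YAW),np.sin(YAW)]);uy=np.array([-ux[1],ux[0]])
for n in("scene","side"):
    d=get_image(n);f=d["frame"].astype(int);m=(f[...,2]>100)&(f[...,1]<70)&(f[...,0]<70)&(d["depth"]>0)
    v,u=np.nonzero(m);P=np.array([pt(d,x,y) for x,y in zip(u,v)]);q=P[:,:2]-C;X=q@ux;Y=q@uy
    k=(abs(X+.12)<.05)&(abs(Y-.03)<.06)&(P[:,2]>.13);t=k&(P[:,2]>.193)
    print(n,"post top z",np.percentile(P[k,2],[80,90,97]),"xy",X[t].mean(),Y[t].mean(),t.sum())
    k=(abs(X-.09)<.035)&(abs(Y)<.035)&(P[:,2]>.163)&(P[:,2]<.178);print("cap",k.sum(),np.percentile(X[k],[2,98]).mean(),np.percentile(Y[k],[2,98]).mean(),"pad/top z",np.percentile(P[k,2],[5,50,95]))
```

```text
[ 0.353 -0.445  5.672 -3.544 -5.299 38.133]
0.08804155611845496 [ 0.365 -0.956 -0.912  0.489  0.983 39.15 ]
[ 0.367 29.809  0.435  0.059 -0.123 39.917]
[ 0.4   -0.2    0.298] 41.7167
scene post top z [0.201 0.203 0.203] xy -0.11959150840581181 0.024290065017123733 83
cap 226 0.08931604899600391 -0.006944433513885126 pad/top z [0.165 0.171 0.174]
side post top z [0.202 0.203 0.204] xy -0.12227449259236114 0.024094889266756354 104
cap 205 0.08697998797566872 -0.00487893622781197 pad/top z [0.167 0.172 0.174]
```

The post top is at 0.201–0.203 m in both views, as at the start, so the lever is down. The jar is seated at x ≈ 88–89 mm and upright, and the robot is clear. I'm handing the job in.

```bash
python3 -c "
from bench import *
print(job_done())"
```

```text
the job is handed in; nothing more can be done
None
```

I clamped the jar against the V-block at an estimated 28 N, left the lever down in its serrations with the robot clear, and handed the job in at about 42 s; no verdict came back.

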